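# Find the rattling instrument case and present it

## Robot

A 7-joint arm with a two-finger parallel gripper is mounted at the origin on the work surface. World frame = base frame: x ahead of the robot, y to its left, z up, the work surface at z = 0. Lengths are in m, angles in rad, forces in N, time in s.
With the tool pointing down it reaches from about 0.425 to 1.025 m from the base axis. Payload 3.6 kg.
Tool frame: the origin (TCP) lies midway between the tips of the shut fingers; the grasp point (between the pads) lies bot.grasp_offset behind it (bot.grasp_offset is the distance from the TCP to the grasp point, in m); z points along the fingers, x is the direction in which the jaws open and shut, and the axes are right-handed (so a half turn about z gives the same grasp; the last joint's range is limited). The gripper opens to 85 mm and grips with 20 to 120 N. Pads are 22 mm wide; open, the fingers measure 114 mm over their backs; the gripper's body (76 mm by 85 mm) begins 54 mm behind the grasp point. The pads swing forward as they close: fully open they stand 13 mm farther back than shut.
Start: joints at [1.083, 0.591, 0.048, 1.609, -0.033, 0.943, -0.034], TCP at [0.279, -0.669, 0.231] pointing down, gripper open.
Joint ranges: [-2.69, 2.69], [-0.47, 2.24], [-1.27, 1.36], [0.19, 2.51], [-1.53, 4.68], [0.08, 2.07], [-3.09, 3.09]. Speed limits (rad/s): [2.57, 2.57, 3.14, 3.14, 3.14, 3.14, 3.14].

## Interface

Orientations are given as a unit quaternion [w, x, y, z].
In Python, from rig import bot, cams gives the robot as it stands.
- The arm moves only by the tool jog_arm, never from a script. Its argument "series" is a list of rows, each an object with "gripper": the opening, from 0 (shut) to 1 (fully open); "offset": the shift along the world's x, y, z in mm, a list of three; "turn": the turn, a rotation vector about the world's x, y, z in degrees, a list of three. In form: [{"gripper": gripper, "offset": [tx, ty, tz], "turn": [ax, ay, az]}, ...]. A call has exactly 8 rows; each row is the pose to reach, as a shift and turn from the pose commanded when the call began; what a row does not reach only later rows make up. A row lasts 1/10 s, in which the tool goes at most 50 mm and 8.59 degrees, less where a joint would pass 70% of its speed; a pose out of reach is approached as far as the arm can. A call with a gripper value outside its range is refused whole. The fingers move at their own pace and stop on an object; the grip force is fixed at half the most. Time passes only in rows, so rows that repeat a pose let the fingers close, or fill a call up. It gives the time, the measured TCP pose, the force and the opening at its end, in the units of the state.
- bot.observe(): the state, without advancing time (a new reading comes with each control period).
- cams.camera(name): name is "side" or "top" or "wrist"; returns the picture (480x640x3 uint8, red, green, blue); there is no depth.
- cams.get_calibration(name): a dict with "fx", "fy", "cx", "cy" (pixels), "position" and "rotation" of the camera in the world. Camera axes: x right, y up, looking along -z (the intrinsics and any distortion apply to the point x, -y, -z); pixel columns grow to the right and rows downward; lengths in m; the calibration is good to about 2 mm. A picture is of the moment at which its call begins: read the wrist's pose just before it. get_calibration takes no time and is no camera call; for the wrist camera it gives the pose at the moment of the call.
- bot.sign_off(): hands the job in, once; it reports no verdict.
The state is a dict: "clock": time; "joints": joint angles; "joint_vel": joint speeds; "effort": joint torques, N m; "tool_pos": TCP position; "tcp_rot": TCP orientation; "force": force on the tool from outside, world axes, zero at the start; "torque": the same for the moment, N m; "opening": finger opening in m.
Only numpy, scipy, OpenCV 4.12 (cv2) and the standard library are available. Lean on these libraries where they do the work, as an engineer would, in place of code of your own. Each camera call takes 0.05 s, during which the arm holds its last target.

## Task

The three sealed instrument cases on the bench look alike, but in one the steel seating ball has come loose from its packing. Pick up and shake each case in turn, the robot's left one first, then the middle, then the right, putting each back upright where it stood before taking the next; then hold the one that rattles level over the steel tray at the front of the bench, clear of it, without disturbing the stone core, the spanner or the dish. Finish while still holding the case up there: do not put it down or let go.

Things in the scene. Friction and masses are not known exactly. Their poses are not given: they have to be found in the camera images.
- case_left: Starts on the robot's left (+y). Sealed grey plastic box 140 mm long (its x), 56 mm wide (y), 56 mm high (z); dark pad on top, dark seal line, steel latch standing out 5 mm at each end. Origin: centre of its underside, z up. Starts standing on the bench, its x within 0.35 rad of straight ahead. The three look alike and are 0.2 to 0.95 kg at random: weight does not tell which rattles.
- case_middle: Starts in the middle of the row; like case_left in all sizes. One of the three, any of them, holds a loose steel ball, 40 mm, 0.26 kg, that can roll 90 mm along the case: after a quick stroke along its x the ball runs on and knocks the end walls, and the load's moment about the case's y axis swings by up to 0.23 N m. In the other two nothing moves.
- case_right: Starts on the robot's right (-y); like case_left in all sizes, origin and axes. Any of the three may be the one that rattles.
- tray: Shallow open steel tray, fixed flat on the bench further out than the cases: 100 mm along x, 160 mm along y, rim 14 mm high, walls 3 mm. Origin: centre of its underside, on the bench.
- core: Bystander: stone drill core, a cylinder 54 mm across and 100 mm tall, standing. Origin: centre of its underside. Leave it alone.
- spanner: Bystander: steel spanner lying flat on the bench, its length along its x. Leave it alone.
- dish: Bystander: shallow round aluminium dish, 80 mm across the rim, 35 mm high. Origin: centre of its underside. Leave it alone.

How it is judged:
By the outcome, as a careful person would: the job done as asked, in the order asked, and still so for the second after the job is handed in, while the arm keeps its last pose, push and grip.
It also fails if it takes over 72 s, if anything falls off the work surface, if the arm or the gripper's body presses on something with over 40 N, if the wrist force passes 120 N, or if a joint passes its speed limit or range.

## Working session

There is one attempt and no reset: what is moved stays moved. The work goes in short steps, Python scripts to look and compute and a tool call to move; the robot and the scene stay as the last step left them, time stands still between calls to the robot, and variables do not carry over. Pictures are saved under pics/ and viewed, and the job is handed in when it is done.

Besides the shell and the picture viewer there is one more tool, called after ">>>" as name(argument=value, ...) on one line, values as JSON. jog_arm: Moves the arm, as the interface text tells. Its arguments: {"type":"object","properties":{"series":{"type":"array"}},"required":["series"]}

```bash
ls; mkdir -p pics; python3 - <<'E'
from rig import bot,cams
import cv2
for n in("top","side"):
    cv2.imwrite(f"pics/{n}0.png",cams.camera(n)[:,:,::-1]); print(n,cams.get_calibration(n))
print(bot.observe(),bot.grasp_offset)
E
```

```text
pics
top {'fx': 516.2604968074829, 'fy': 516.2604968074829, 'cx': 319.57577352891025, 'cy': 237.9850440826333, 'position': array([ 0.42024183, -0.04504361,  1.3082325 ]), 'rotation': array([-0.69571492, -0.05490057,  0.04513995,  0.71479302])}
side {'fx': 440.788452988494, 'fy': 440.788452988494, 'cx': 328.6692101963026, 'cy': 235.12925256131643, 'position': array([ 0.53487942, -0.62256718,  0.73471384]), 'rotation': array([ 0.93464421,  0.35233824, -0.00881481, -0.04711976])}
{'clock': 0.1, 'joints': array([ 1.08249756,  0.59202284,  0.04832225,  1.60972105, -0.03329597,
        0.94272646, -0.03372161]), 'joint_vel': array([ 0.00082083, -0.00189638,  0.00085055, -0.00388438,  0.00061277,
       -0.00031146,  0.00061001]), 'effort': array([ 4.36855975e-03, -5.49996758e+01,  1.55285507e+00, -1.98824626e+01,
        9.68924171e-03,  3.83232531e-03,  1.27222631e-05]), 'tool_pos': array([ 0.27855235, -0.66852112,  0.23024888]), 'tcp_rot': array([-5.20121270e-04,  8.32064568e-01, -5.54677818e-01, -8.96362206e-04]), 'force': array([-0.19819503,  0.38853802,  0.72081849]), 'torque': array([ 0.00034403, -0.00633197, -0.03193361]), 'opening': 0.08574205347073216} 0.0187
```

View pics/top0.png

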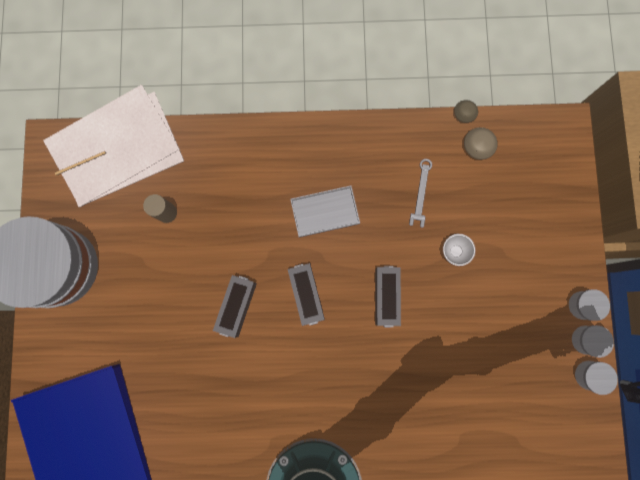

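View pics/side0.png

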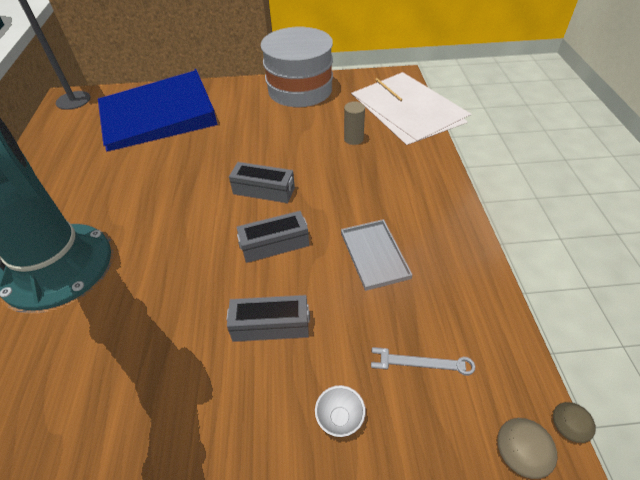

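The top view shows three cases: left (235,307), middle (306,294), right (388,296). The tray is at (325,211), core (158,208), spanner (420,195) and dish (459,250). I'll enlarge next.

```bash
cat > h.py <<'E'
import numpy as np, cv2
from scipy.spatial.transform import Rotation as R
def rot(q): return R.from_quat([q[1],q[2],q[3],q[0]])
def pix2w(c,u,v,z):
    d=np.array([(u-c['cx'])/c['fx'],-(v-c['cy'])/c['fy'],-1.]); d=rot(c['rotation']).apply(d)
    p=c['position']; return p+d*(z-p[2])/d[2]
def w2pix(c,P):
    q=rot(c['rotation']).inv().apply(np.atleast_2d(P)-c['position'])
    return np.c_[c['cx']+c['fx']*q[:,0]/-q[:,2], c['cy']-c['fy']*q[:,1]/-q[:,2]]
E
python3 - <<'E'
import cv2
from rig import cams
im=cv2.imread('pics/top0.png')
cv2.imwrite('pics/c1.png',cv2.resize(im[255:355,205:325],None,fx=6,fy=6,interpolation=cv2.INTER_CUBIC)[:600])
cv2.imwrite('pics/c2.png',cv2.resize(im[240:340,285:415],None,fx=6,fy=6,interpolation=cv2.INTER_CUBIC))
print({k:v for k,v in cams.get_calibration("top").items()}.keys())
E
```

```text
dict_keys(['fx', 'fy', 'cx', 'cy', 'position', 'rotation'])
```

View pics/c1.png

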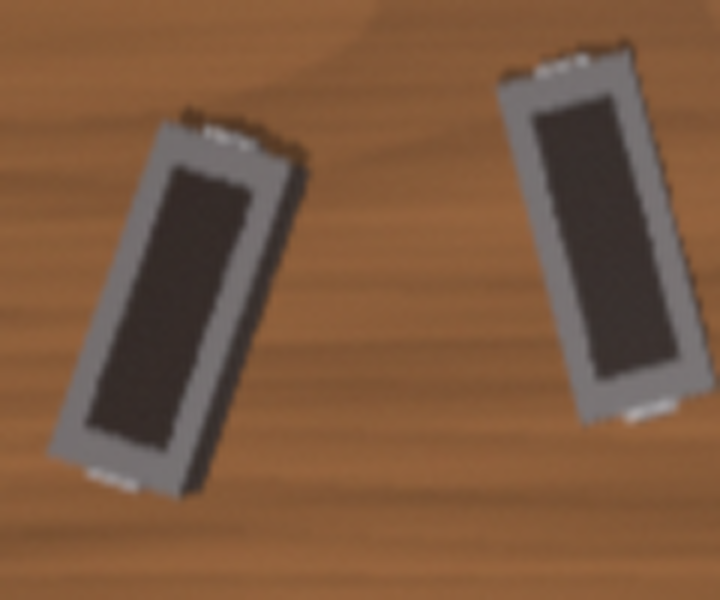

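View pics/c2.png

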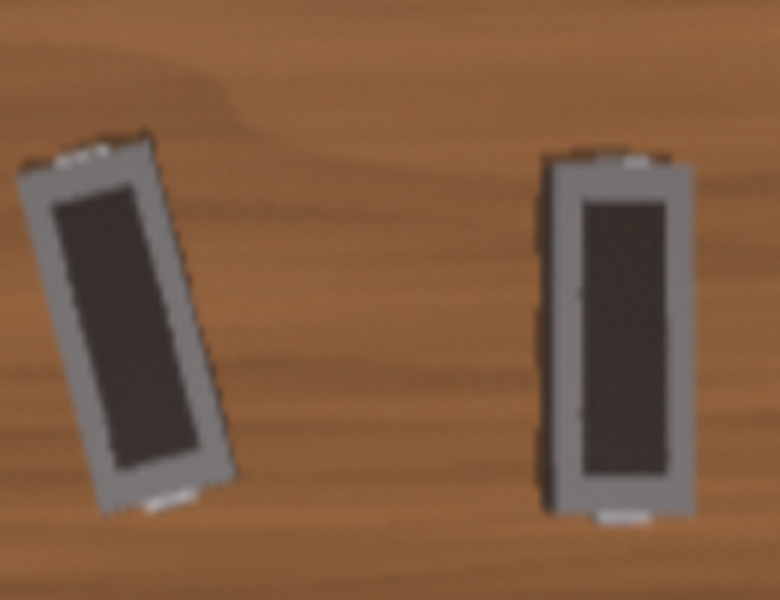

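```bash
cat > loc.py <<'E'
from h import *
from rig import bot,cams
c=cams.get_calibration("top")
C={'L':((205,255),[(168,122),(299,162),(185,497),(48,455)]),
'M':((285,240),[(18,180),(152,140),(236,480),(104,515)]),
'R':((285,240),[(552,164),(692,164),(694,515),(552,515)])}
for k,(o,pts) in C.items():
    P=np.array([pix2w(c,o[0]+(x+.5)/6-.5,o[1]+(y+.5)/6-.5,.056) for x,y in pts])[:,:2]
    f=(P[0]+P[1]-P[2]-P[3])/2; s=(P[0]+P[3]-P[1]-P[2])/2
    print(k,P.mean(0).round(4),np.degrees(np.arctan2(f[1],f[0])).round(1),np.linalg.norm(f),np.linalg.norm(s),np.degrees(np.arctan2(-s[0],s[1])).round(1))
for n,u,v,z in(('trayc',325,211,.01),('tTL',291,197,.014),('tTR',352,186,.014),('tBR',359,224,.014),('tBL',298,236,.014),('core',155,206,.1),('sp',419,216,.01),('sp2',426,164,.01),('dish',459,250,.035)):
    print(n,pix2w(c,u,v,z).round(3))
o=bot.observe(); print(rot(o['tcp_rot']).as_matrix().round(3))
E
python3 loc.py
```

```text
L [0.4395 0.181 ] -19.8 0.14018209684622776 0.05678194740795927 -18.2
M [0.463  0.0068] 12.9 0.13946498979459787 0.055545466582292556 14.2
R [ 0.4535 -0.1918] -2.4 0.13998851459514167 0.05644647597710467 -1.5
trayc [ 0.675 -0.045  0.01 ]
tTL [0.713 0.041 0.014]
tTR [ 0.737 -0.116  0.014]
tBR [ 0.638 -0.131  0.014]
tBL [0.612 0.025 0.014]
core [0.681 0.362 0.1  ]
sp [ 0.655 -0.284  0.01 ]
sp2 [ 0.791 -0.309  0.01 ]
dish [ 0.562 -0.374  0.035]
[[ 0.385 -0.923 -0.001]
 [-0.923 -0.385  0.002]
 [-0.002  0.    -1.   ]]
```

>>> jog_arm(series=[{"gripper": 1,"offset": [48,12,0],"turn": [0,0,8]},{"gripper": 1,"offset": [90,35,0],"turn": [0,0,16]},{"gripper": 1,"offset": [125,68,0],"turn": [0,0,24]},{"gripper": 1,"offset": [155,105,0],"turn": [0,0,32]},{"gripper": 1,"offset": [180,145,0],"turn": [0,0,40]},{"gripper": 1,"offset": [200,188,0],"turn": [0,0,48]},{"gripper": 1,"offset": [215,232,0],"turn": [0,0,56]},{"gripper": 1,"offset": [225,280,0],"turn": [0,0,64]}])

```text
clock: 0.9
tool_pos: [0.5048, -0.3875, 0.2309]
tcp_rot: [0.0, 1.0, -0.026, 0.0]
force: [0.5, 0.4, 0.1]
opening: 0.0851
```

>>> jog_arm(series=[{"gripper": 1,"offset": [0,48,0],"turn": [0,0,8]},{"gripper": 1,"offset": [0,96,0],"turn": [0,0,16]},{"gripper": 1,"offset": [0,144,0],"turn": [0,0,24]},{"gripper": 1,"offset": [0,192,0],"turn": [0,0,32]},{"gripper": 1,"offset": [-5,240,0],"turn": [0,0,40]},{"gripper": 1,"offset": [-10,288,0],"turn": [0,0,48]},{"gripper": 1,"offset": [-20,336,0],"turn": [0,0,56]},{"gripper": 1,"offset": [-30,384,0],"turn": [0,0,64]}])

```text
clock: 1.7
tool_pos: [0.4731, -0.0036, 0.2312]
tcp_rot: [0.0, 0.862, 0.507, -0.0]
force: [0.7, 0.2, 0.2]
opening: 0.0852
```

>>> jog_arm(series=[{"gripper": 1,"offset": [-10,46,0],"turn": [0,0,5]},{"gripper": 1,"offset": [-20,92,0],"turn": [0,0,9.8]},{"gripper": 1,"offset": [-28,138,0],"turn": [0,0,9.8]},{"gripper": 1,"offset": [-35,184,-20],"turn": [0,0,9.8]},{"gripper": 1,"offset": [-35,184,-60],"turn": [0,0,9.8]},{"gripper": 1,"offset": [-35,184,-90],"turn": [0,0,9.8]},{"gripper": 1,"offset": [-35,184,-100],"turn": [0,0,9.8]},{"gripper": 1,"offset": [-35,184,-100],"turn": [0,0,9.8]}])

```text
clock: 2.5
tool_pos: [0.4379, 0.1781, 0.1301]
tcp_rot: [-0.0, 0.817, 0.577, -0.002]
force: [0.2, 0.8, 1.0]
opening: 0.0852
```

```bash
python3 - <<'E'
from rig import bot,cams
from h import *
o=bot.observe(); m=rot(o['tcp_rot']).as_matrix(); print(o['tool_pos'].round(4), m.round(3), np.degrees(np.arctan2(m[1,0],m[0,0])),o['joints'].round(2))
c=cams.get_calibration('wrist');im=cams.camera('wrist')[:,:,::-1].copy()
print(c)
y=np.radians(-19.5);ex=np.array([np.cos(y),np.sin(y),0]);ey=np.array([-ex[1],ex[0],0])
P=[np.array([.4395,.181,.056])+a*.07*ex+b*.028*ey for a,b in((1,1),(1,-1),(-1,-1),(-1,1))]
q=w2pix(c,P);print(q.round(1))
cv2.polylines(im,[q.astype(int)],True,(0,255,0),1)
cv2.imwrite('pics/w1.png',im)
E
```

```text
[0.4379 0.1781 0.1301] [[ 0.335  0.942 -0.003]
 [ 0.942 -0.335 -0.001]
 [-0.002 -0.002 -1.   ]] 70.42751220352605 [-0.03  0.5  -0.59  2.23  0.54  0.56  0.2 ]
{'fx': 432.31203921439084, 'fy': 432.31203921439084, 'cx': 320.4500827292221, 'cy': 237.8973331848957, 'position': array([0.36228775, 0.20590599, 0.27308716]), 'rotation': array([ 0.80658602, -0.13141308, -0.09111122,  0.56907675])}
[[373.6 365.4]
 [278.1 365.4]
 [268.6 118.3]
 [384.2 118.1]]
```

View pics/w1.png

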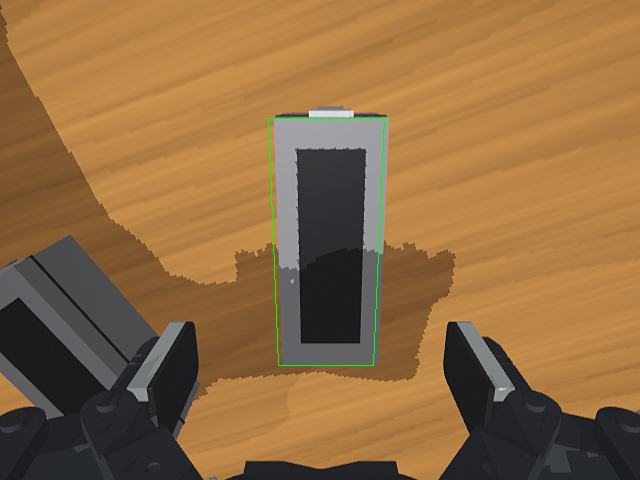

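>>> jog_arm(series=[{"gripper": 1,"offset": [1,3,-30],"turn": [0,0,0]},{"gripper": 1,"offset": [1.5,4,-60],"turn": [0,0,0]},{"gripper": 1,"offset": [1.5,4,-85],"turn": [0,0,0]},{"gripper": 1,"offset": [1.5,4,-105],"turn": [0,0,0]},{"gripper": 1,"offset": [1.5,4,-115],"turn": [0,0,0]},{"gripper": 1,"offset": [1.5,4,-117],"turn": [0,0,0]},{"gripper": 1,"offset": [1.5,4,-117],"turn": [0,0,0]},{"gripper": 1,"offset": [1.5,4,-117],"turn": [0,0,0]}])

```text
clock: 3.35
tool_pos: [0.4412, 0.1831, 0.0154]
tcp_rot: [0.0, 0.817, 0.576, 0.001]
force: [0.4, -0.5, 0.3]
opening: 0.0851
```

>>> jog_arm(series=[{"gripper": 0,"offset": [0,0,0],"turn": [0,0,0]},{"gripper": 0,"offset": [0,0,0],"turn": [0,0,0]},{"gripper": 0,"offset": [0,0,0],"turn": [0,0,0]},{"gripper": 0,"offset": [0,0,0],"turn": [0,0,0]},{"gripper": 0,"offset": [0,0,0],"turn": [0,0,0]},{"gripper": 0,"offset": [0,0,0],"turn": [0,0,0]},{"gripper": 0,"offset": [0,0,0],"turn": [0,0,0]},{"gripper": 0,"offset": [0,0,0],"turn": [0,0,0]}])

```text
clock: 4.15
tool_pos: [0.4407, 0.1827, 0.0151]
tcp_rot: [0.0, 0.817, 0.577, 0.001]
force: [-0.1, -0.4, 6.6]
opening: 0.0555
```

>>> jog_arm(series=[{"gripper": 0,"offset": [0,0,5],"turn": [0,0,0]},{"gripper": 0,"offset": [0,0,20],"turn": [0,0,0]},{"gripper": 0,"offset": [0,0,45],"turn": [0,0,0]},{"gripper": 0,"offset": [0,0,70],"turn": [0,0,0]},{"gripper": 0,"offset": [0,0,90],"turn": [0,0,0]},{"gripper": 0,"offset": [0,0,100],"turn": [0,0,0]},{"gripper": 0,"offset": [0,0,100],"turn": [0,0,0]},{"gripper": 0,"offset": [0,0,100],"turn": [0,0,0]}])

```text
clock: 4.95
tool_pos: [0.4398, 0.1821, 0.1137]
tcp_rot: [0.0, 0.817, 0.576, -0.001]
force: [-0.1, 0.3, -6.4]
opening: 0.0554
```

```bash
cat > samp.py <<'E'
import sys
from rig import bot,cams
from h import *
y=np.radians(float(sys.argv[1]));n=int(sys.argv[2]); ey=np.array([-np.sin(y),np.cos(y),0]); ex=np.array([np.cos(y),np.sin(y),0])
for i in range(n):
    o=bot.observe(); print(round(o['clock'],2),'My %.3f Mx %.3f'%(o['torque']@ey,o['torque']@ex),'F',o['force'].round(2),o['tool_pos'].round(4))
    if i<n-1: im=cams.camera(sys.argv[3] if len(sys.argv)>3 else 'side')
if n>1: cv2.imwrite('pics/last.png',im[:,:,::-1])
E
python3 samp.py -19.5 4
```

```text
4.95 My -0.060 Mx 0.026 F [-0.11  0.29 -6.37] [0.4398 0.1821 0.1137]
5.0 My -0.080 Mx -0.060 F [-0.31  0.04 -5.2 ] [0.4396 0.1821 0.1134]
5.05 My -0.022 Mx -0.001 F [ 0.77  0.29 -5.47] [0.4395 0.1822 0.1133]
5.1 My -0.065 Mx 0.005 F [ 0.69  0.45 -6.84] [0.4396 0.1823 0.1133]
```

View pics/last.png

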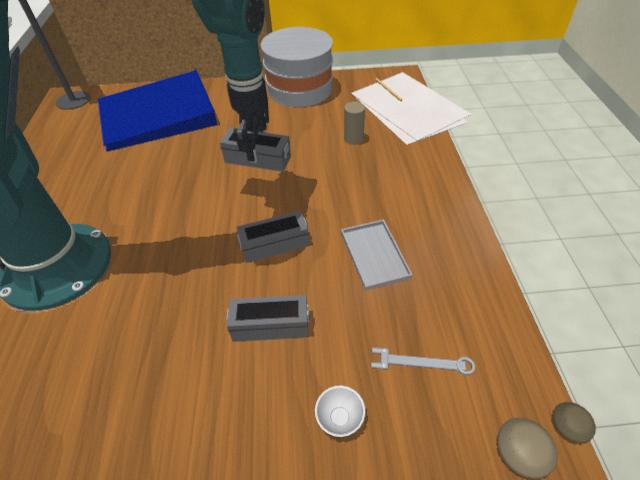

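>>> jog_arm(series=[{"gripper": 0,"offset": [47,-17,0],"turn": [0,0,0]},{"gripper": 0,"offset": [94,-33,0],"turn": [0,0,0]},{"gripper": 0,"offset": [47,-17,0],"turn": [0,0,0]},{"gripper": 0,"offset": [0,0,0],"turn": [0,0,0]},{"gripper": 0,"offset": [47,-17,0],"turn": [0,0,0]},{"gripper": 0,"offset": [94,-33,0],"turn": [0,0,0]},{"gripper": 0,"offset": [94,-33,0],"turn": [0,0,0]},{"gripper": 0,"offset": [94,-33,0],"turn": [0,0,0]}])

```text
clock: 5.9
tool_pos: [0.5356, 0.1488, 0.1132]
tcp_rot: [-0.0, 0.818, 0.575, -0.0]
force: [-1.4, -0.1, -5.7]
opening: 0.0554
```

```bash
python3 samp.py -19.5 9
```

```text
5.9 My 0.062 Mx -0.026 F [-1.39 -0.06 -5.71] [0.5356 0.1488 0.1132]
5.95 My 0.085 Mx -0.058 F [-0.02  0.46 -5.75] [0.534  0.1493 0.1132]
6.0 My 0.154 Mx -0.041 F [-0.57  0.77 -5.79] [0.5332 0.1497 0.1133]
6.05 My 0.049 Mx 0.013 F [ 0.23  0.33 -6.17] [0.5332 0.1499 0.1136]
6.1 My 0.325 Mx -0.026 F [ 0.15  0.9  -6.14] [0.533  0.1501 0.1138]
6.15 My -0.193 Mx 0.119 F [-0.01 -0.77 -3.7 ] [0.533  0.1501 0.114 ]
6.2 My 0.337 Mx -0.099 F [ 0.59 -0.49 -6.3 ] [0.5332 0.1502 0.1141]
6.25 My 0.104 Mx -0.068 F [-0.28 -0.61 -4.79] [0.5333 0.1501 0.1142]
6.3 My 0.157 Mx -0.053 F [ 0.28 -0.1  -5.09] [0.5335 0.15   0.1142]
```

>>> jog_arm(series=[{"gripper": 0,"offset": [-47,17,0],"turn": [0,0,0]},{"gripper": 0,"offset": [-94,33,0],"turn": [0,0,0]},{"gripper": 0,"offset": [-47,17,0],"turn": [0,0,0]},{"gripper": 0,"offset": [0,0,0],"turn": [0,0,0]},{"gripper": 0,"offset": [-47,17,0],"turn": [0,0,0]},{"gripper": 0,"offset": [-94,33,0],"turn": [0,0,0]},{"gripper": 0,"offset": [-94,33,0],"turn": [0,0,0]},{"gripper": 0,"offset": [-94,33,0],"turn": [0,0,0]}])

```text
clock: 7.1
tool_pos: [0.4384, 0.1833, 0.1145]
tcp_rot: [0.0, 0.816, 0.578, -0.001]
force: [1.1, -0.1, -5.3]
opening: 0.0553
```

```bash
python3 samp.py -19.5 9
```

```text
7.1 My -0.289 Mx 0.046 F [ 1.07 -0.08 -5.28] [0.4384 0.1833 0.1145]
7.15 My -0.122 Mx 0.055 F [ 0.99  0.7  -6.16] [0.4402 0.1832 0.1146]
7.2 My -0.138 Mx 0.090 F [ 0.59  0.62 -5.72] [0.4412 0.1831 0.1147]
7.25 My -0.192 Mx 0.020 F [ 0.21  0.21 -5.65] [0.4415 0.183  0.1146]
7.3 My -0.135 Mx 0.049 F [-0.29 -0.42 -5.98] [0.4417 0.1828 0.1146]
7.35 My -0.132 Mx -0.013 F [ 0.73 -0.51 -5.23] [0.4417 0.1827 0.1145]
7.4 My -0.160 Mx -0.011 F [ 0.19 -0.24 -5.34] [0.4416 0.1826 0.1144]
7.45 My -0.088 Mx 0.032 F [-0.83  0.83 -5.17] [0.4414 0.1825 0.1143]
7.5 My -0.148 Mx -0.027 F [-0.05 -0.13 -5.92] [0.4412 0.1826 0.1143]
```

The moment about the case's y axis goes to about +0.12 after the forward stroke and −0.14 N m after the backward one, so the left case appears to rattle. I'll put it back and go on to the middle one.

>>> jog_arm(series=[{"gripper": 0,"offset": [0,0,-30],"turn": [0,0,0]},{"gripper": 0,"offset": [0,0,-60],"turn": [0,0,0]},{"gripper": 0,"offset": [0,0,-80],"turn": [0,0,0]},{"gripper": 0,"offset": [0,0,-90],"turn": [0,0,0]},{"gripper": 0,"offset": [0,0,-95],"turn": [0,0,0]},{"gripper": 0,"offset": [0,0,-98],"turn": [0,0,0]},{"gripper": 0,"offset": [0,0,-100],"turn": [0,0,0]},{"gripper": 0,"offset": [0,0,-100],"turn": [0,0,0]}])

```text
clock: 8.3
tool_pos: [0.4409, 0.1832, 0.0158]
tcp_rot: [0.0, 0.817, 0.577, 0.001]
force: [-1.9, -0.3, 2.1]
opening: 0.0554
```

```bash
python3 samp.py -19.5 2; cp pics/last.png pics/p1.png;  python3 - <<'E'
import cv2
im=cv2.imread('pics/p1.png');cv2.imwrite('pics/p1c.png',cv2.resize(im[110:230,190:330],None,fx=5,fy=5))
E
```

```text
8.3 My -0.119 Mx -0.088 F [-1.95 -0.29  2.1 ] [0.4409 0.1832 0.0158]
8.35 My -0.094 Mx -0.112 F [-2.18 -0.27  3.01] [0.4408 0.1833 0.0157]
```

View pics/p1c.png

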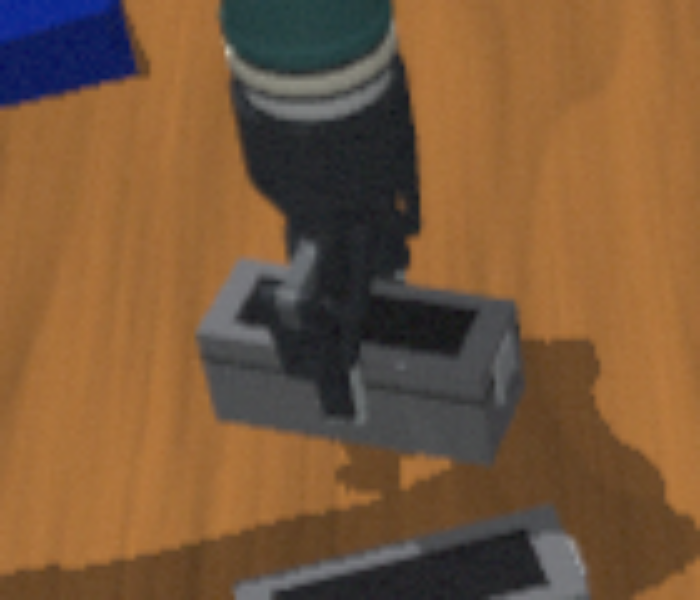

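The case is standing on the bench at its original place, and there is contact force. Releasing it.

>>> jog_arm(series=[{"gripper": 1,"offset": [0,0,0],"turn": [0,0,0]},{"gripper": 1,"offset": [0,0,0],"turn": [0,0,0]},{"gripper": 1,"offset": [0,0,0],"turn": [0,0,0]},{"gripper": 1,"offset": [0,0,0],"turn": [0,0,0]},{"gripper": 1,"offset": [0,0,20],"turn": [0,0,0]},{"gripper": 1,"offset": [0,0,50],"turn": [0,0,0]},{"gripper": 1,"offset": [0,0,85],"turn": [0,0,0]},{"gripper": 1,"offset": [0,0,115],"turn": [0,0,0]}])

```text
clock: 9.15
tool_pos: [0.4402, 0.1827, 0.1305]
tcp_rot: [-0.0, 0.817, 0.577, -0.0]
force: [0.5, 0.0, 0.2]
opening: 0.0858
```

>>> jog_arm(series=[{"gripper": 1,"offset": [3,-30,10],"turn": [0,0,8]},{"gripper": 1,"offset": [8,-75,10],"turn": [0,0,16]},{"gripper": 1,"offset": [15,-120,10],"turn": [0,0,24]},{"gripper": 1,"offset": [20,-155,5],"turn": [0,0,30]},{"gripper": 1,"offset": [23,-173,0],"turn": [0,0,32.7]},{"gripper": 1,"offset": [23,-174,0],"turn": [0,0,32.7]},{"gripper": 1,"offset": [23,-174,0],"turn": [0,0,32.7]},{"gripper": 1,"offset": [23,-174,0],"turn": [0,0,32.7]}])

```text
clock: 9.95
tool_pos: [0.4635, 0.0105, 0.1297]
tcp_rot: [0.0, 0.621, 0.784, 0.001]
force: [0.8, 0.4, -0.3]
opening: 0.0856
```

```bash
cat > wr.py <<'E'
import sys
from rig import bot,cams
from h import *
x,yy,a=map(float,sys.argv[1:4])
o=bot.observe(); m=rot(o['tcp_rot']).as_matrix(); print(o['tool_pos'].round(4), np.degrees(np.arctan2(m[1,0],m[0,0])),m[:,2].round(3),o['joints'].round(2))
c=cams.get_calibration('wrist');im=cams.camera('wrist')[:,:,::-1].copy()
y=np.radians(a);ex=np.array([np.cos(y),np.sin(y),0]);ey=np.array([-ex[1],ex[0],0])
P=[np.array([x,yy,.056])+i*.07*ex+b*.028*ey for i,b in((1,1),(1,-1),(-1,-1),(-1,1))]
q=w2pix(c,P);print(q.round(1))
cv2.polylines(im,[q.round().astype(int)],True,(0,255,0),1)
cv2.imwrite(sys.argv[4],im)
E
python3 wr.py .463 .0068 13.2 pics/w2.png
python3 - <<'E'
from h import *
from rig import cams
im=cams.camera('top')[:,:,::-1]
cv2.imwrite('pics/t2.png',cv2.resize(im[255:355,205:325],None,fx=6,fy=6,interpolation=cv2.INTER_CUBIC)[:600])
E
```

```text
[0.4635 0.0105 0.1297] 103.21999225762153 [ 0.001  0.001 -1.   ] [ 0.47  0.54 -0.78  2.24  0.69  0.61  0.97]
[[362.7 362.5]
 [267.  362.6]
 [255.3 113.6]
 [371.7 113.6]]
```

View pics/w2.png

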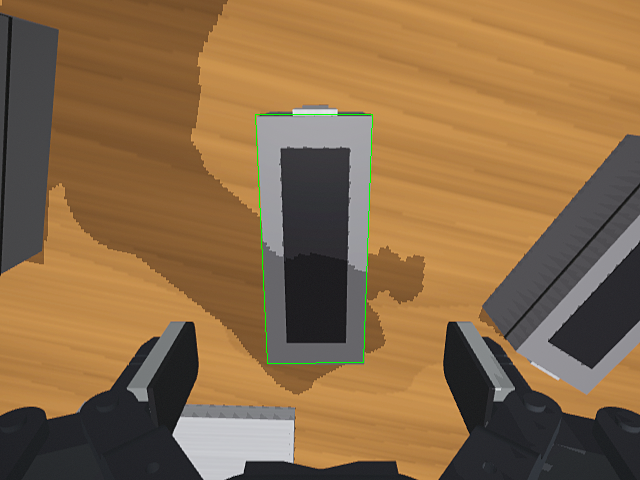

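View pics/t2.png

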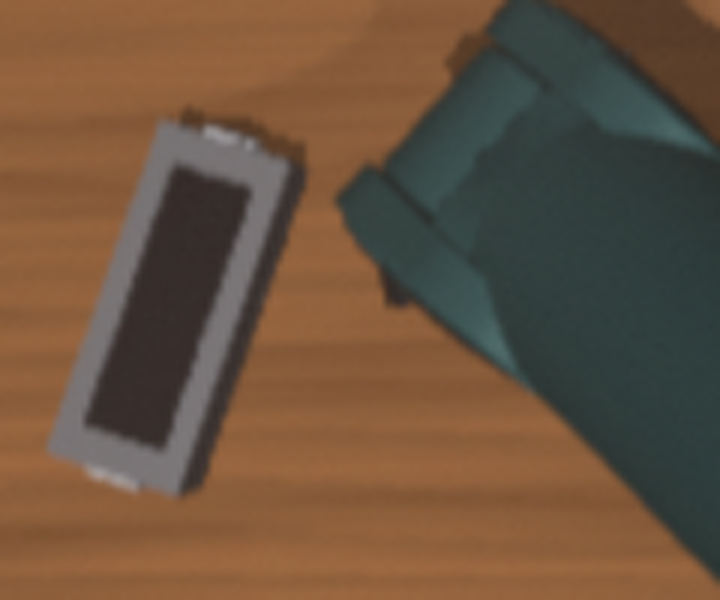

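The left case is back within a pixel of where it was. In the wrist view the middle case matches the overlay, and TCP needs about −3 mm in y.

>>> jog_arm(series=[{"gripper": 1,"offset": [-0.5,-2,-30],"turn": [0,0,0]},{"gripper": 1,"offset": [-0.5,-2.5,-60],"turn": [0,0,0]},{"gripper": 1,"offset": [-0.5,-2.5,-85],"turn": [0,0,0]},{"gripper": 1,"offset": [-0.5,-2.5,-105],"turn": [0,0,0]},{"gripper": 1,"offset": [-0.5,-2.5,-114],"turn": [0,0,0]},{"gripper": 1,"offset": [-0.5,-2.5,-116],"turn": [0,0,0]},{"gripper": 1,"offset": [-0.5,-2.5,-116],"turn": [0,0,0]},{"gripper": 1,"offset": [-0.5,-2.5,-116],"turn": [0,0,0]}])

```text
clock: 10.85
tool_pos: [0.4633, 0.0069, 0.0139]
tcp_rot: [0.0, 0.621, 0.783, 0.001]
force: [-0.0, -0.4, 0.5]
opening: 0.0856
```

>>> jog_arm(series=[{"gripper": 0,"offset": [0,0,0],"turn": [0,0,0]},{"gripper": 0,"offset": [0,0,0],"turn": [0,0,0]},{"gripper": 0,"offset": [0,0,0],"turn": [0,0,0]},{"gripper": 0,"offset": [0,0,0],"turn": [0,0,0]},{"gripper": 0,"offset": [0,0,0],"turn": [0,0,0]},{"gripper": 0,"offset": [0,0,0],"turn": [0,0,0]},{"gripper": 0,"offset": [0,0,0],"turn": [0,0,0]},{"gripper": 0,"offset": [0,0,0],"turn": [0,0,0]}])

```text
clock: 11.65
tool_pos: [0.4632, 0.0065, 0.014]
tcp_rot: [0.0, 0.622, 0.783, 0.001]
force: [-0.8, 1.0, 4.8]
opening: 0.0554
```

>>> jog_arm(series=[{"gripper": 0,"offset": [0,0,5],"turn": [0,0,0]},{"gripper": 0,"offset": [0,0,20],"turn": [0,0,0]},{"gripper": 0,"offset": [0,0,45],"turn": [0,0,0]},{"gripper": 0,"offset": [0,0,70],"turn": [0,0,0]},{"gripper": 0,"offset": [0,0,90],"turn": [0,0,0]},{"gripper": 0,"offset": [0,0,100],"turn": [0,0,0]},{"gripper": 0,"offset": [0,0,100],"turn": [0,0,0]},{"gripper": 0,"offset": [0,0,100],"turn": [0,0,0]}])

```text
clock: 12.45
tool_pos: [0.4624, 0.0058, 0.1129]
tcp_rot: [-0.0, 0.622, 0.783, -0.0]
force: [0.4, -1.2, -2.8]
opening: 0.0556
```

```bash
python3 samp.py 13.2 4
```

```text
12.45 My 0.030 Mx -0.059 F [ 0.36 -1.18 -2.85] [0.4624 0.0058 0.1129]
12.5 My 0.040 Mx 0.047 F [ 0.31 -0.32 -1.7 ] [0.4621 0.0059 0.1126]
12.55 My -0.006 Mx -0.009 F [-0.01  0.38 -3.47] [0.462  0.006  0.1124]
12.6 My -0.036 Mx 0.047 F [ 0.07 -0.58 -2.49] [0.4621 0.0061 0.1124]
```

View pics/last.png

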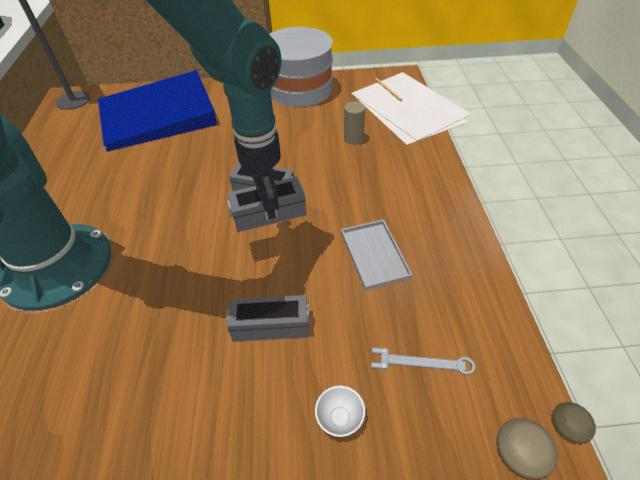

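The middle case is up and clear at (267,200). Shaking it next.

>>> jog_arm(series=[{"gripper": 0,"offset": [48,11,0],"turn": [0,0,0]},{"gripper": 0,"offset": [96,22,0],"turn": [0,0,0]},{"gripper": 0,"offset": [48,11,0],"turn": [0,0,0]},{"gripper": 0,"offset": [0,0,0],"turn": [0,0,0]},{"gripper": 0,"offset": [48,11,0],"turn": [0,0,0]},{"gripper": 0,"offset": [96,22,0],"turn": [0,0,0]},{"gripper": 0,"offset": [96,22,0],"turn": [0,0,0]},{"gripper": 0,"offset": [96,22,0],"turn": [0,0,0]}])

```text
clock: 13.4
tool_pos: [0.5605, 0.0292, 0.1126]
tcp_rot: [-0.0, 0.622, 0.783, 0.001]
force: [-1.0, -0.6, -3.2]
opening: 0.0555
```

```bash
python3 samp.py 13.2 8
```

```text
13.4 My 0.039 Mx -0.004 F [-1.   -0.58 -3.17] [0.5605 0.0292 0.1126]
13.45 My 0.017 Mx -0.035 F [ 0.1  -0.31 -2.54] [0.5592 0.0286 0.1125]
13.5 My 0.061 Mx 0.002 F [ 0.34 -0.21 -2.04] [0.5585 0.0282 0.1126]
13.55 My 0.043 Mx 0.013 F [ 0.28 -1.04 -2.29] [0.5582 0.028  0.1127]
13.6 My 0.023 Mx 0.031 F [-0.81  0.68 -1.87] [0.5581 0.0279 0.1128]
13.65 My 0.017 Mx 0.008 F [-0.59 -0.04 -1.68] [0.5582 0.0279 0.113 ]
13.7 My 0.027 Mx -0.001 F [ 0.03 -0.14 -2.85] [0.5583 0.0279 0.1131]
13.75 My 0.047 Mx -0.024 F [-0.42  0.58 -2.46] [0.5584 0.028  0.1133]
```

>>> jog_arm(series=[{"gripper": 0,"offset": [-48,-11,0],"turn": [0,0,0]},{"gripper": 0,"offset": [-96,-22,0],"turn": [0,0,0]},{"gripper": 0,"offset": [-48,-11,0],"turn": [0,0,0]},{"gripper": 0,"offset": [0,0,0],"turn": [0,0,0]},{"gripper": 0,"offset": [-48,-11,0],"turn": [0,0,0]},{"gripper": 0,"offset": [-96,-22,0],"turn": [0,0,0]},{"gripper": 0,"offset": [-96,-22,0],"turn": [0,0,0]},{"gripper": 0,"offset": [-96,-22,0],"turn": [0,0,0]}])

```text
clock: 14.55
tool_pos: [0.46, 0.0053, 0.113]
tcp_rot: [-0.001, 0.621, 0.784, -0.001]
force: [1.3, 0.6, -2.4]
opening: 0.0553
```

```bash
python3 samp.py 13.2 8
```

```text
14.55 My -0.112 Mx 0.007 F [ 1.25  0.59 -2.4 ] [0.46   0.0053 0.113 ]
14.6 My -0.033 Mx 0.022 F [ 1.23  0.02 -1.86] [0.4627 0.0062 0.1136]
14.65 My -0.067 Mx -0.030 F [ 0.09  0.32 -1.24] [0.4641 0.0065 0.1138]
14.7 My 0.001 Mx -0.010 F [ 0.58  0.37 -2.42] [0.4647 0.0067 0.1139]
14.75 My 0.001 Mx 0.041 F [ 0.69 -0.39 -1.69] [0.4648 0.0068 0.1138]
14.8 My 0.049 Mx 0.029 F [ 0.85 -0.15 -2.12] [0.4646 0.0067 0.1137]
14.85 My 0.025 Mx 0.031 F [ 0.03  0.68 -3.18] [0.4643 0.0067 0.1136]
14.9 My 0.030 Mx -0.004 F [ 0.36 -0.11 -2.77] [0.464  0.0066 0.1135]
```

The moment stays flat at about +0.03 both ways, so the middle case doesn't rattle. Putting it back.

>>> jog_arm(series=[{"gripper": 0,"offset": [0,0,-30],"turn": [0,0,0]},{"gripper": 0,"offset": [0,0,-60],"turn": [0,0,0]},{"gripper": 0,"offset": [0,0,-80],"turn": [0,0,0]},{"gripper": 0,"offset": [0,0,-90],"turn": [0,0,0]},{"gripper": 0,"offset": [0,0,-95],"turn": [0,0,0]},{"gripper": 0,"offset": [0,0,-98],"turn": [0,0,0]},{"gripper": 0,"offset": [0,0,-100],"turn": [0,0,0]},{"gripper": 0,"offset": [0,0,-100],"turn": [0,0,0]}])

```text
clock: 15.7
tool_pos: [0.4635, 0.0065, 0.0141]
tcp_rot: [0.001, 0.622, 0.783, 0.001]
force: [-0.5, 0.2, 0.7]
opening: 0.0553
```

```bash
python3 samp.py 13.2 2
```

```text
15.7 My 0.118 Mx 0.131 F [-0.52  0.23  0.65] [0.4635 0.0065 0.0141]
15.75 My 0.121 Mx 0.138 F [0.29 0.01 1.36] [0.4635 0.0065 0.014 ]
```

>>> jog_arm(series=[{"gripper": 1,"offset": [0,0,0],"turn": [0,0,0]},{"gripper": 1,"offset": [0,0,0],"turn": [0,0,0]},{"gripper": 1,"offset": [0,0,0],"turn": [0,0,0]},{"gripper": 1,"offset": [0,0,0],"turn": [0,0,0]},{"gripper": 1,"offset": [0,0,20],"turn": [0,0,0]},{"gripper": 1,"offset": [0,0,50],"turn": [0,0,0]},{"gripper": 1,"offset": [0,0,85],"turn": [0,0,0]},{"gripper": 1,"offset": [0,0,115],"turn": [0,0,0]}])

```text
clock: 16.55
tool_pos: [0.4626, 0.0063, 0.1296]
tcp_rot: [-0.0, 0.622, 0.783, -0.0]
force: [0.4, 0.3, -0.5]
opening: 0.0853
```

>>> jog_arm(series=[{"gripper": 1,"offset": [0,-40,10],"turn": [0,0,-4]},{"gripper": 1,"offset": [-3,-90,10],"turn": [0,0,-8]},{"gripper": 1,"offset": [-6,-140,10],"turn": [0,0,-12]},{"gripper": 1,"offset": [-9,-180,5],"turn": [0,0,-15.4]},{"gripper": 1,"offset": [-9,-198,0],"turn": [0,0,-15.4]},{"gripper": 1,"offset": [-9,-198,0],"turn": [0,0,-15.4]},{"gripper": 1,"offset": [-9,-198,0],"turn": [0,0,-15.4]},{"gripper": 1,"offset": [-9,-198,0],"turn": [0,0,-15.4]}])

```text
clock: 17.35
tool_pos: [0.4543, -0.1893, 0.1285]
tcp_rot: [-0.0, 0.72, 0.694, 0.001]
force: [0.4, 1.3, -0.2]
opening: 0.0855
```

```bash

python3 wr.py .4535 -.1918 -2.2 pics/w3.png
python3 - <<'E'
from h import *
from rig import cams
im=cams.camera('top')[:,:,::-1]
cv2.imwrite('pics/t3.png',cv2.resize(im[240:340,285:415],None,fx=6,fy=6,interpolation=cv2.INTER_CUBIC))
E
```

```text
[ 0.4543 -0.1893  0.1285] 87.95383468068233 [ 0.001  0.001 -1.   ] [ 0.84  0.56 -0.72  2.18  0.65  0.62  1.18]
[[363.7 364.6]
 [267.6 364.5]
 [256.7 114.8]
 [373.6 115.1]]
```

View pics/w3.png

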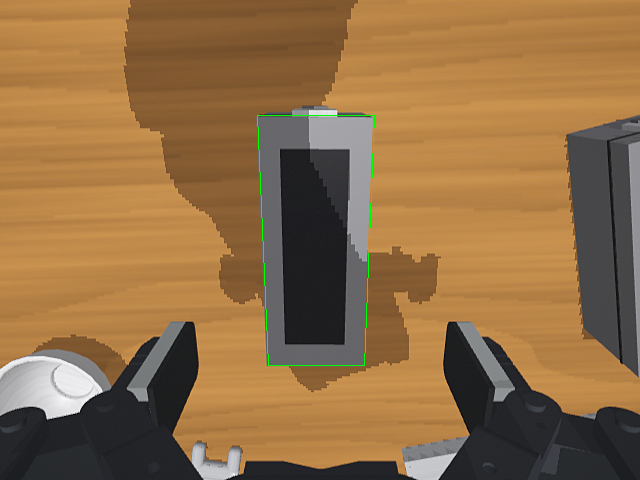

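View pics/t3.png

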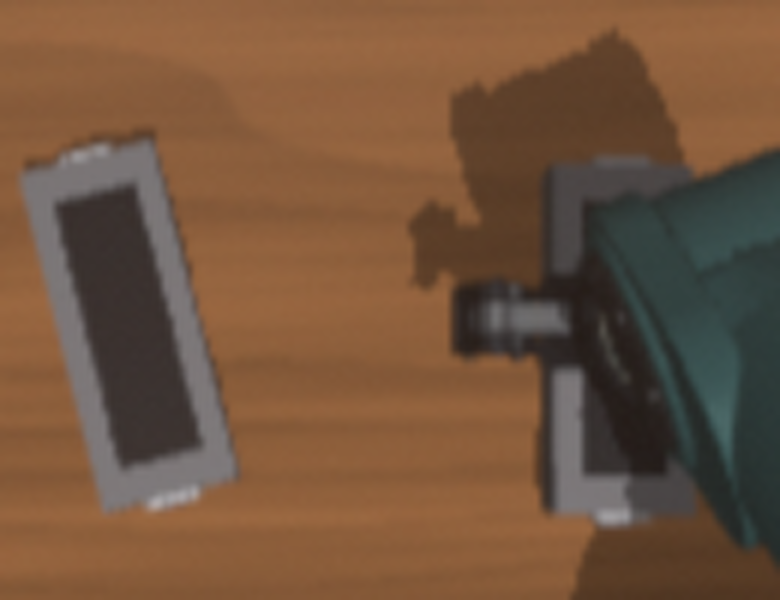

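The middle case is back within about 1 mm. The right case sits 2 mm to −y of the tool.

>>> jog_arm(series=[{"gripper": 1,"offset": [-0.5,-1.5,-30],"turn": [0,0,0]},{"gripper": 1,"offset": [-0.5,-1.5,-60],"turn": [0,0,0]},{"gripper": 1,"offset": [-0.5,-1.5,-85],"turn": [0,0,0]},{"gripper": 1,"offset": [-0.5,-1.5,-105],"turn": [0,0,0]},{"gripper": 1,"offset": [-0.5,-1.5,-114],"turn": [0,0,0]},{"gripper": 1,"offset": [-0.5,-1.5,-115],"turn": [0,0,0]},{"gripper": 1,"offset": [-0.5,-1.5,-115],"turn": [0,0,0]},{"gripper": 1,"offset": [-0.5,-1.5,-115],"turn": [0,0,0]}])

```text
clock: 18.25
tool_pos: [0.4541, -0.1932, 0.0142]
tcp_rot: [0.001, 0.721, 0.693, 0.0]
force: [-0.3, 0.4, -0.2]
opening: 0.0853
```

>>> jog_arm(series=[{"gripper": 0,"offset": [0,0,0],"turn": [0,0,0]},{"gripper": 0,"offset": [0,0,0],"turn": [0,0,0]},{"gripper": 0,"offset": [0,0,0],"turn": [0,0,0]},{"gripper": 0,"offset": [0,0,0],"turn": [0,0,0]},{"gripper": 0,"offset": [0,0,0],"turn": [0,0,0]},{"gripper": 0,"offset": [0,0,0],"turn": [0,0,0]},{"gripper": 0,"offset": [0,0,0],"turn": [0,0,0]},{"gripper": 0,"offset": [0,0,0],"turn": [0,0,0]}])

```text
clock: 19.05
tool_pos: [0.4538, -0.1933, 0.0141]
tcp_rot: [0.001, 0.721, 0.693, 0.0]
force: [-0.3, -0.4, 4.9]
opening: 0.055
```

>>> jog_arm(series=[{"gripper": 0,"offset": [0,0,5],"turn": [0,0,0]},{"gripper": 0,"offset": [0,0,20],"turn": [0,0,0]},{"gripper": 0,"offset": [0,0,45],"turn": [0,0,0]},{"gripper": 0,"offset": [0,0,70],"turn": [0,0,0]},{"gripper": 0,"offset": [0,0,90],"turn": [0,0,0]},{"gripper": 0,"offset": [0,0,100],"turn": [0,0,0]},{"gripper": 0,"offset": [0,0,100],"turn": [0,0,0]},{"gripper": 0,"offset": [0,0,100],"turn": [0,0,0]}])

```text
clock: 19.85
tool_pos: [0.4526, -0.1935, 0.1128]
tcp_rot: [-0.0, 0.721, 0.693, -0.0]
force: [0.3, 0.2, -2.7]
opening: 0.0555
```

```bash
python3 samp.py -2.2 4
```

```text
19.85 My 0.029 Mx 0.007 F [ 0.35  0.24 -2.72] [ 0.4526 -0.1935  0.1128]
19.9 My 0.006 Mx 0.029 F [-0.55  0.12 -3.13] [ 0.4524 -0.1933  0.1125]
19.95 My -0.021 Mx 0.033 F [ 0.72  0.68 -3.05] [ 0.4524 -0.1931  0.1123]
20.0 My -0.026 Mx 0.007 F [-0.01 -0.06 -3.18] [ 0.4525 -0.193   0.1123]
```

View pics/last.png

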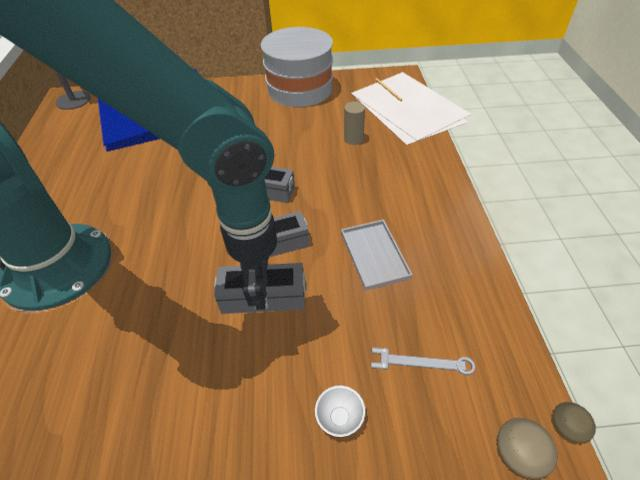

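The right case is held clear at (260,288). Shaking it.

>>> jog_arm(series=[{"gripper": 0,"offset": [49,-2,0],"turn": [0,0,0]},{"gripper": 0,"offset": [98,-4,0],"turn": [0,0,0]},{"gripper": 0,"offset": [49,-2,0],"turn": [0,0,0]},{"gripper": 0,"offset": [0,0,0],"turn": [0,0,0]},{"gripper": 0,"offset": [49,-2,0],"turn": [0,0,0]},{"gripper": 0,"offset": [98,-4,0],"turn": [0,0,0]},{"gripper": 0,"offset": [98,-4,0],"turn": [0,0,0]},{"gripper": 0,"offset": [98,-4,0],"turn": [0,0,0]}])

```text
clock: 20.8
tool_pos: [0.5533, -0.1967, 0.1127]
tcp_rot: [0.0, 0.721, 0.693, 0.001]
force: [-1.8, -0.2, -3.6]
opening: 0.0554
```

```bash
python3 samp.py -2.2 8
```

```text
20.8 My 0.086 Mx -0.013 F [-1.78 -0.25 -3.57] [ 0.5533 -0.1967  0.1127]
20.85 My 0.011 Mx -0.016 F [-0.71 -0.24 -2.6 ] [ 0.5516 -0.197   0.1125]
20.9 My -0.028 Mx 0.018 F [-0.46 -0.12 -3.43] [ 0.5508 -0.1972  0.1125]
20.95 My -0.044 Mx -0.001 F [-0.45  0.07 -3.82] [ 0.5505 -0.1973  0.1126]
21.0 My 0.031 Mx -0.023 F [-0.42 -0.02 -2.71] [ 0.5503 -0.1974  0.1127]
21.05 My -0.003 Mx -0.022 F [-0.37 -0.5  -2.95] [ 0.5505 -0.1974  0.1129]
21.1 My 0.019 Mx -0.036 F [ 0.74 -1.11 -3.1 ] [ 0.5506 -0.1974  0.1131]
21.15 My 0.006 Mx 0.007 F [-0.63 -0.21 -3.03] [ 0.5508 -0.1975  0.1132]
```

>>> jog_arm(series=[{"gripper": 0,"offset": [-49,2,0],"turn": [0,0,0]},{"gripper": 0,"offset": [-98,4,0],"turn": [0,0,0]},{"gripper": 0,"offset": [-49,2,0],"turn": [0,0,0]},{"gripper": 0,"offset": [0,0,0],"turn": [0,0,0]},{"gripper": 0,"offset": [-49,2,0],"turn": [0,0,0]},{"gripper": 0,"offset": [-98,4,0],"turn": [0,0,0]},{"gripper": 0,"offset": [-98,4,0],"turn": [0,0,0]},{"gripper": 0,"offset": [-98,4,0],"turn": [0,0,0]}])

```text
clock: 21.95
tool_pos: [0.4505, -0.1933, 0.113]
tcp_rot: [-0.001, 0.721, 0.693, -0.001]
force: [1.5, 0.2, -2.4]
opening: 0.0555
```

```bash
python3 samp.py -2.2 8
```

```text
21.95 My -0.064 Mx 0.007 F [ 1.52  0.19 -2.36] [ 0.4505 -0.1933  0.113 ]
22.0 My -0.056 Mx -0.063 F [ 1.77 -0.39 -3.17] [ 0.4532 -0.1934  0.1136]
22.05 My -0.050 Mx 0.018 F [ 0.61  0.53 -2.02] [ 0.4547 -0.1935  0.1139]
22.1 My -0.002 Mx 0.047 F [ 0.75 -0.98 -2.23] [ 0.4552 -0.1935  0.1139]
22.15 My 0.002 Mx 0.030 F [ 0.01 -0.89 -3.2 ] [ 0.4553 -0.1935  0.1139]
22.2 My 0.017 Mx -0.008 F [-0.72 -0.26 -2.41] [ 0.4551 -0.1934  0.1138]
22.25 My -0.023 Mx -0.012 F [-0.17 -0.81 -3.38] [ 0.4548 -0.1933  0.1136]
22.3 My -0.016 Mx 0.006 F [-0.29  0.94 -3.48] [ 0.4545 -0.1932  0.1135]
```

The moment is flat here too, so only the left case rattles. Putting the right case back.

>>> jog_arm(series=[{"gripper": 0,"offset": [0,0,-30],"turn": [0,0,0]},{"gripper": 0,"offset": [0,0,-60],"turn": [0,0,0]},{"gripper": 0,"offset": [0,0,-80],"turn": [0,0,0]},{"gripper": 0,"offset": [0,0,-90],"turn": [0,0,0]},{"gripper": 0,"offset": [0,0,-95],"turn": [0,0,0]},{"gripper": 0,"offset": [0,0,-98],"turn": [0,0,0]},{"gripper": 0,"offset": [0,0,-100],"turn": [0,0,0]},{"gripper": 0,"offset": [0,0,-100],"turn": [0,0,0]}])

```text
clock: 23.1
tool_pos: [0.4541, -0.1933, 0.0142]
tcp_rot: [0.001, 0.721, 0.693, 0.0]
force: [0.7, -0.6, -2.4]
opening: 0.0558
```

```bash
python3 samp.py -2.2 2
```

```text
23.1 My 0.025 Mx 0.007 F [ 0.69 -0.59 -2.41] [ 0.4541 -0.1933  0.0142]
23.15 My 0.039 Mx 0.121 F [ 0.08 -0.24 -0.39] [ 0.4541 -0.1934  0.0141]
```

>>> jog_arm(series=[{"gripper": 1,"offset": [0,0,0],"turn": [0,0,0]},{"gripper": 1,"offset": [0,0,0],"turn": [0,0,0]},{"gripper": 1,"offset": [0,0,0],"turn": [0,0,0]},{"gripper": 1,"offset": [0,0,0],"turn": [0,0,0]},{"gripper": 1,"offset": [0,0,20],"turn": [0,0,0]},{"gripper": 1,"offset": [0,0,50],"turn": [0,0,0]},{"gripper": 1,"offset": [0,0,85],"turn": [0,0,0]},{"gripper": 1,"offset": [0,0,115],"turn": [0,0,0]}])

```text
clock: 23.95
tool_pos: [0.4532, -0.1931, 0.1296]
tcp_rot: [-0.0, 0.721, 0.693, 0.0]
force: [-0.1, 0.9, -0.1]
opening: 0.0852
```

>>> jog_arm(series=[{"gripper": 1,"offset": [6,45,15],"turn": [0,0,-3]},{"gripper": 1,"offset": [10,94,20],"turn": [0,0,-6]},{"gripper": 1,"offset": [10,143,20],"turn": [0,0,-9]},{"gripper": 1,"offset": [10,192,20],"turn": [0,0,-12]},{"gripper": 1,"offset": [6,241,20],"turn": [0,0,-15]},{"gripper": 1,"offset": [0,290,20],"turn": [0,0,-17.4]},{"gripper": 1,"offset": [-6,338,10],"turn": [0,0,-17.4]},{"gripper": 1,"offset": [-12,376,0],"turn": [0,0,-17.4]}])

```text
clock: 24.75
tool_pos: [0.4412, 0.1862, 0.1286]
tcp_rot: [-0.0, 0.817, 0.577, 0.001]
force: [0.4, 0.5, 0.3]
opening: 0.0855
```

```bash

python3 wr.py .4402 .1831 -19.5 pics/w4.png; python3 samp.py -19.5 2 top
```

```text
[0.4412 0.1862 0.1286] 70.44333592839803 [ 0.002  0.002 -1.   ] [-0.01  0.52 -0.63  2.22  0.58  0.57  0.14]
[[362.2 365.7]
 [266.2 365.9]
 [254.  117. ]
 [370.7 116.8]]
24.8 My 0.127 Mx 0.332 F [-0.06  4.75  0.53] [0.4394 0.1943 0.1283]
24.85 My -0.049 Mx -0.042 F [0.89 0.7  0.25] [0.4399 0.1904 0.1284]
```

View pics/w4.png

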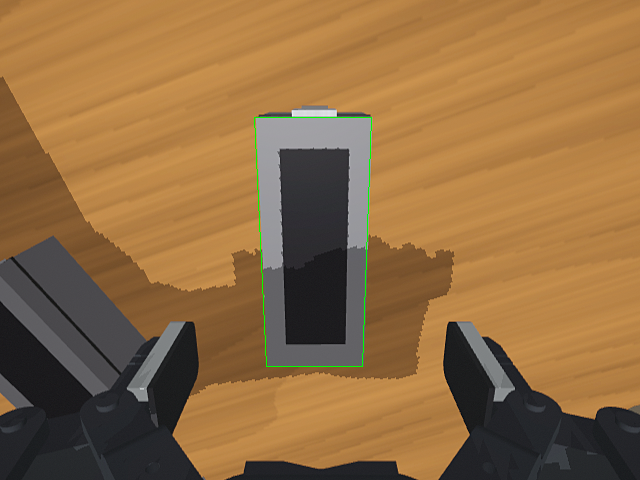

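View pics/last.png

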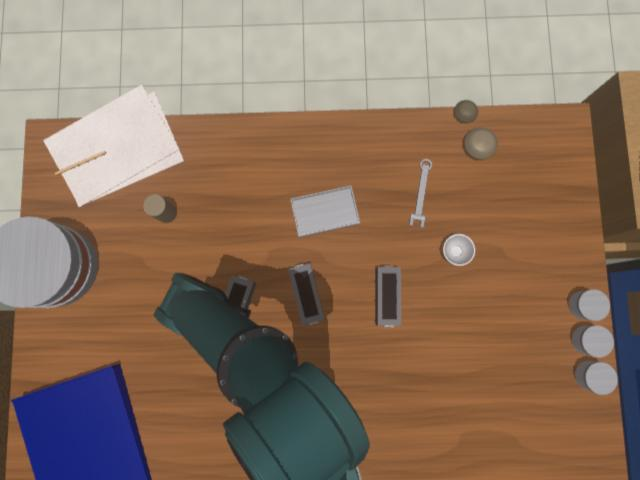

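All objects are in place: the middle case at (306,294), the right at (389,296), and the bystanders unchanged. The left case matches the overlay.

>>> jog_arm(series=[{"gripper": 1,"offset": [0,0,0],"turn": [0,0,0]},{"gripper": 1,"offset": [0,0,-30],"turn": [0,0,0]},{"gripper": 1,"offset": [0,0,-60],"turn": [0,0,0]},{"gripper": 1,"offset": [0,0,-85],"turn": [0,0,0]},{"gripper": 1,"offset": [0,0,-105],"turn": [0,0,0]},{"gripper": 1,"offset": [0,0,-115],"turn": [0,0,0]},{"gripper": 1,"offset": [0,0,-115],"turn": [0,0,0]},{"gripper": 1,"offset": [0,0,-115],"turn": [0,0,0]}])

```text
clock: 25.65
tool_pos: [0.4417, 0.1813, 0.0135]
tcp_rot: [0.0, 0.818, 0.575, -0.0]
force: [0.7, 0.8, -0.5]
opening: 0.0853
```

>>> jog_arm(series=[{"gripper": 0,"offset": [0,0,0],"turn": [0,0,0]},{"gripper": 0,"offset": [0,0,0],"turn": [0,0,0]},{"gripper": 0,"offset": [0,0,0],"turn": [0,0,0]},{"gripper": 0,"offset": [0,0,0],"turn": [0,0,0]},{"gripper": 0,"offset": [0,0,0],"turn": [0,0,0]},{"gripper": 0,"offset": [0,0,0],"turn": [0,0,0]},{"gripper": 0,"offset": [0,0,0],"turn": [0,0,0]},{"gripper": 0,"offset": [0,0,0],"turn": [0,0,0]}])

```text
clock: 26.45
tool_pos: [0.442, 0.1827, 0.0142]
tcp_rot: [0.0, 0.818, 0.576, 0.001]
force: [-0.2, -0.7, 6.1]
opening: 0.0555
```

>>> jog_arm(series=[{"gripper": 0,"offset": [0,0,5],"turn": [0,0,0]},{"gripper": 0,"offset": [0,0,20],"turn": [0,0,0]},{"gripper": 0,"offset": [0,0,45],"turn": [0,0,0]},{"gripper": 0,"offset": [0,0,70],"turn": [0,0,0]},{"gripper": 0,"offset": [0,0,95],"turn": [0,0,0]},{"gripper": 0,"offset": [0,0,115],"turn": [0,0,0]},{"gripper": 0,"offset": [0,0,120],"turn": [0,0,0]},{"gripper": 0,"offset": [0,0,120],"turn": [0,0,0]}])

```text
clock: 27.25
tool_pos: [0.4413, 0.1822, 0.1335]
tcp_rot: [0.0, 0.818, 0.576, 0.0]
force: [-0.3, 0.0, -5.6]
opening: 0.0553
```

>>> jog_arm(series=[{"gripper": 0,"offset": [8,-5,0],"turn": [0,0,-2]},{"gripper": 0,"offset": [25,-18,0],"turn": [0,0,-6]},{"gripper": 0,"offset": [45,-36,0],"turn": [0,0,-10]},{"gripper": 0,"offset": [65,-56,0],"turn": [0,0,-15]},{"gripper": 0,"offset": [85,-76,0],"turn": [0,0,-20]},{"gripper": 0,"offset": [105,-96,0],"turn": [0,0,-25]},{"gripper": 0,"offset": [125,-116,0],"turn": [0,0,-30]},{"gripper": 0,"offset": [145,-136,0],"turn": [0,0,-35]}])

```text
clock: 28.05
tool_pos: [0.5875, 0.0434, 0.1317]
tcp_rot: [0.0, 0.954, 0.3, -0.001]
force: [0.5, -1.2, -5.2]
opening: 0.0554
```

>>> jog_arm(series=[{"gripper": 0,"offset": [20,-20,0],"turn": [0,0,-5]},{"gripper": 0,"offset": [40,-40,0],"turn": [0,0,-10]},{"gripper": 0,"offset": [60,-58,0],"turn": [0,0,-15]},{"gripper": 0,"offset": [75,-75,0],"turn": [0,0,-20]},{"gripper": 0,"offset": [85,-86,0],"turn": [0,0,-24]},{"gripper": 0,"offset": [89,-91,0],"turn": [0,0,-26]},{"gripper": 0,"offset": [89,-92,0],"turn": [0,0,-26.5]},{"gripper": 0,"offset": [89,-92,0],"turn": [0,0,-26.5]}])

```text
clock: 28.85
tool_pos: [0.6743, -0.0452, 0.1323]
tcp_rot: [-0.0, 0.997, 0.077, -0.001]
force: [-0.5, -0.0, -5.5]
opening: 0.055
```

```bash
python3 samp.py -81 5 top; cp pics/last.png pics/t5.png; python3 samp.py -81 2 side; cp pics/last.png pics/s5.png; python3 - <<'E'
from rig import bot
from h import *
o=bot.observe(); print(rot(o['tcp_rot']).as_matrix().round(3),o['opening'],o['joints'].round(2))
E
```

```text
28.85 My -0.061 Mx 0.025 F [-0.49 -0.05 -5.51] [ 0.6743 -0.0452  0.1323]
28.9 My -0.060 Mx -0.017 F [-0.33 -0.17 -5.15] [ 0.6743 -0.0445  0.1326]
28.95 My -0.073 Mx -0.015 F [-0.82  0.11 -5.34] [ 0.6743 -0.0441  0.1329]
29.0 My -0.084 Mx 0.001 F [ 0.05  0.1  -6.05] [ 0.6745 -0.044   0.1331]
29.05 My -0.134 Mx 0.013 F [ 0.23 -0.44 -4.71] [ 0.6747 -0.0441  0.1333]
29.05 My -0.134 Mx 0.013 F [ 0.23 -0.44 -4.71] [ 0.6747 -0.0441  0.1333]
29.1 My -0.110 Mx -0.023 F [-1.19  0.1  -5.95] [ 0.6749 -0.0443  0.1334]
[[ 0.988  0.155 -0.   ]
 [ 0.155 -0.988  0.   ]
 [-0.    -0.    -1.   ]] 0.05528947773018232 [ 0.24  0.67 -0.37  1.78  0.33  0.76 -0.14]
```

View pics/t5.png

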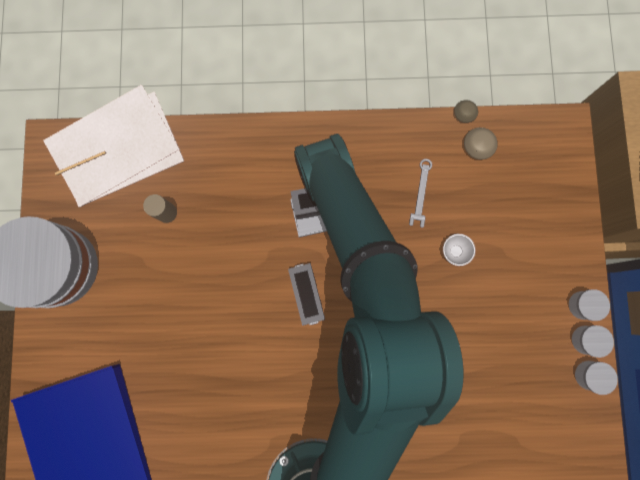

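View pics/s5.png

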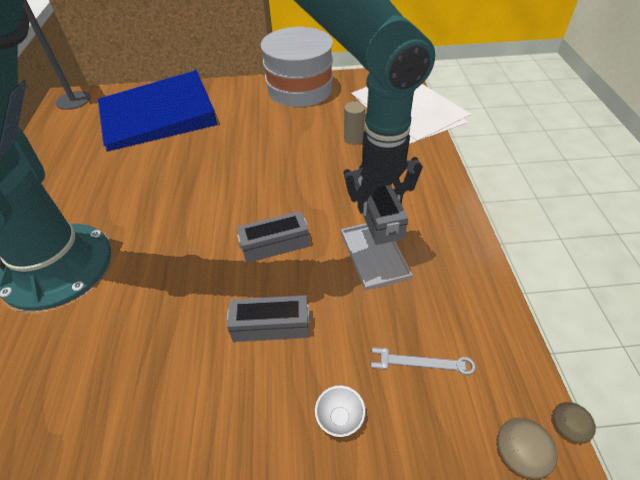

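The side view shows the case above the tray at (385,212), with the other cases and bystanders where they were. One last check that it's level and not slipping: project the ideal case box at the tool pose.

```bash
python3 - <<'E'
from rig import bot,cams
from h import *
o=bot.observe();c=cams.get_calibration('side');im=cams.camera('side')[:,:,::-1].copy()
M=rot(o['tcp_rot']).as_matrix();ey=M[:,0];ex=M[:,1]
b=o['tool_pos']-[0,0,.0142]
P=lambda z:[b+[0,0,z]+a*.07*ex+k*.028*ey for a,k in((1,1),(1,-1),(-1,-1),(-1,1))]
s=5
x0,y0=330,150
for z in(0,.056): 
    q=w2pix(c,P(z));print(q.round())
big=cv2.resize(im[y0:y0+120,x0:x0+110],None,fx=s,fy=s,interpolation=cv2.INTER_CUBIC)
for z in(0,.056):
    q=((w2pix(c,P(z))-[x0,y0]+.5)*s).astype(int); cv2.polylines(big,[q],True,(0,255,0),1)
cv2.imwrite('pics/s6.png',big)
o=bot.observe();print(o['joint_vel'].round(3),o['tool_pos'],o['clock'])
E
```

```text
[[405. 239.]
 [376. 245.]
 [354. 194.]
 [380. 189.]]
[[408. 218.]
 [378. 224.]
 [355. 173.]
 [382. 168.]]
[ 0.001 -0.001  0.004 -0.006  0.001 -0.001 -0.001] [ 0.67507059 -0.04445055  0.13346394] 29.15
```

View pics/s6.png

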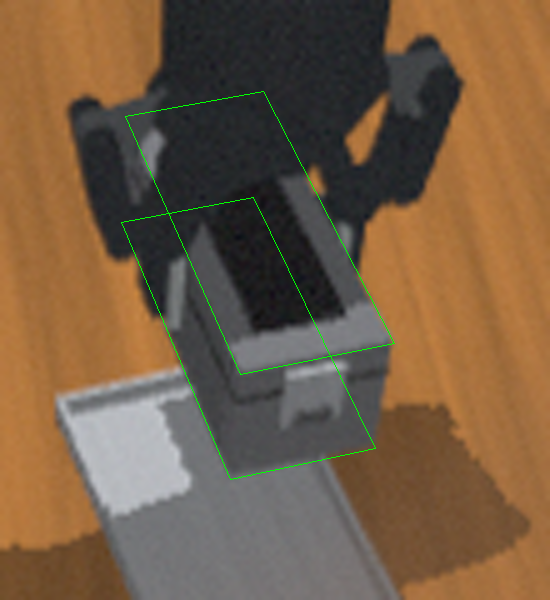

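The case box matches the level overlay to about a pixel, and the arm is still. Handing in.

```bash
python3 -c "
from rig import bot
print(bot.sign_off())"
```

```text
the job is handed in; nothing more can be done
None
```

The left case is the one that rattles. I handed the job in at 29 s with it held level over the centre of the tray, its underside about 0.12 m up.

- **Shake test:** I picked up and shook the cases in the order left, middle, right. The left case's moment about its y axis went from about +0.12 N m after the forward stroke to −0.14 N m after the backward stroke. The middle stayed at about +0.03 N m and the right at about 0 both ways.
- **Putting back:** Pictures taken after each release showed the left and middle cases upright within about 1 mm of where they started. The right case I checked only in a later top view, where it was within about a pixel of its start.
- **Final hold:** A box drawn at the tool's pose fits the held case to about a pixel, so it is level and has not slipped. The arm was still, and the core, spanner and dish had not moved in the last views.
- **Disagreement:** The top and wrist cameras differed by about 3 mm on where the left case stood. I mostly used the wrist view, and the grasps closed with almost no sideways force.

No check failed.

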